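# Slide the tea box into its corral

### The arm

A 6-joint arm with a two-finger parallel gripper is mounted at the origin on a cart in front of the work surface, level with it; the furniture and walls round the work are solid. World frame = base frame: x ahead of the robot, y to its left, z up, the work surface at z = 0. Lengths are in mm, angles in degrees, forces in N, time in s.
With the tool pointing down it reaches from about 350 to 850 mm from the base axis. Payload 8.1 kg.
Tool frame: the origin (TCP) lies where the fingers leave the gripper's body, on its centre line; the fingertips stand 73 mm ahead of it and the grasp point (between the pads) lies 54 mm ahead of it; z points along the fingers, y is the line along which they close (so a half turn about z gives the same grasp; the last joint's range is limited). The gripper opens to 85 mm and grips with 20 to 120 N. Pads are 22 mm wide; open, the fingers measure 114 mm over their backs; the gripper's body (76 mm by 85 mm) begins 54 mm behind the grasp point. The pads swing forward as they close: fully open they stand 13 mm farther back than shut.
Start: joints at [-81.669, 7.471, 85.268, -0, 87.261, -4.893], TCP at [137.274, -584.091, 303.892] pointing down, gripper open.
Joint ranges: [-169.43, 169.43], [-51.17, 129.36], [1.28, 143.12], [-76.62, 256.62], [0, 156.53], [-152.29, 152.29]. Speed limits (degrees/s): [136.94, 136.94, 159.86, 180, 180, 180].

### API

Orientations are given as [roll, pitch, yaw] about the fixed x, y, z axes, in that order (R = Rz(yaw) Ry(pitch) Rx(roll)).
In Python, from bench import sense, optics, r gives the robot as it stands.
- The arm moves only by the tool servo_tool, never from a script. Its argument "plan" is a list that holds one entry, the list of rows, each a list of 5 numbers: the shift along the world's x, y, z in m, then the turn about the world's z in degrees, then the finger opening in m, from 0 to 0.0854. A call has 1 to 10 rows; each row shifts and turns the commanded pose from where the row before left it; what a row does not reach is not made up. A row lasts 1/10 s, in which the tool goes at most 50 mm and 8.59 degrees, less where a joint would pass 70% of its speed; a pose out of reach is approached as far as the arm can. A call is refused whole if a number of a shift passes 0.05 or a number of a turn 8.59, either way. A call with a gripper value outside its range is refused whole. The fingers move at their own pace and stop on an object; "force" is the grip in N (left out, the last holds). Time passes only in rows, so rows that do not move let the fingers close. It gives the time, the measured TCP pose, the force, the opening and the grip force at its end, in the units of the state.
- sense(): the state, without advancing time (a new reading comes with each control period).
- optics.snapshot(name): name is "side" or "top"; returns a dict with "frame" (400x640x3 uint8, blue, green, red), "fx", "fy", "cx", "cy" (pixels), "cam_to_world" (4x4, takes a point from camera to world coordinates). Camera axes: x right, y down, z forward; pixel columns grow to the right and rows downward; lengths in mm; the calibration is good to about 2 mm. A picture is of the moment at which its call begins. There is no depth.
- r.hand_in(): hands the job in; it is judged then, once.
The state is a dict: "time": time; "joint_pos": joint angles; "qd": joint speeds; "joint_efforts": joint torques, N m; "tool_pos": TCP position; "tcp_rot": TCP orientation; "ft_force": force on the tool from outside, world axes, zero at the start; "wrist_torque": the same for the moment, N m; "finger_gap": finger opening in mm; "grip_force": force on a finger pad.
Only numpy, scipy, OpenCV 4.12 (cv2) and the standard library are available. Lean on these libraries where they do the work, as an engineer would, in place of code of your own. Each camera call takes 0.05 s, during which the arm holds its last target. There are 200 camera calls.

### The job

Put the tea box away by pushing it: with the fingers, slide it end first along the worktop through the narrow gap between the two posts at the mouth of the low wooden corral, until the whole box is inside, past the posts, lying flat and still. Do not pick the box up or tip it over. Leave the two spice jars, the mug and the pepper mill where they stand.

Things in the scene. Friction and masses are not known exactly. Their poses are not given: they have to be found in the camera images.
- corral: Low fence of 12 mm thick, 30 mm high wooden rails fixed to the worktop; no floor, no top. Origin on the worktop amid its mouth (the gap between two posts); its y axis points straight through the gap into the corral. Side rails centred at x = -80 and +146 mm, end rail at y = 205 mm, front rails along y = 0 beside the gap. Mouth to the robot's right, y axis within 0.15 rad of the robot's y.
- corral_gap (a point): Middle of the gap, on the worktop (same point and axes as the corral's origin). Gap posts: round, 20 mm diameter, 38 mm high, centred at x = -46 and +46 mm, y = 0, so the clear gap is 72 mm wide; like posts stand at the corral's four corners.
- tea_box: Closed dark tea carton, 64 mm wide (its x), 142 mm long (its y), solid to 71 mm height, 0.15 to 0.3 kg, loose on the worktop before the mouth. Origin at the centre of its underside; its y axis points roughly into the corral at the start, turned from the corral's by up to 0.35 rad and up to 40 mm to the side, leading end 50 mm or more short of the posts' line.
- tea_box_rear_left (a point): Bottom corner of the tea box at its trailing end (away from the corral), at x = -32, y = -71, z = 0 mm in the box's frame.
- tea_box_rear_right (a point): The other bottom corner of the trailing end, at x = +32, y = -71, z = 0 mm in the box's frame.
- tea_box_front_left (a point): Bottom corner at its end nearer the corral, at x = -32, y = +71, z = 0 mm in the box's frame.
- tea_box_front_right (a point): The other bottom corner of that end, at x = +32, y = +71, z = 0 mm in the box's frame.
- jar_red: Spice jar with a red cap, 45 mm diameter, 106 mm high, loose, standing inside the corral along its x = +146 mm side; origin at the centre of its underside.
- jar_dark: Spice jar with a dark cap, 44 mm diameter, 105 mm high, loose, standing beside the other jar inside the corral (either order); origin at the centre of its underside.
- mug: White patterned mug, 86 mm diameter, 116 mm with its handle, 101 mm high, loose, just beyond the corral's end rail, to the robot's left; origin at its underside, some 16 mm from the axis of its bowl.
- mill: Dark wooden pepper mill, 58 mm diameter, 170 mm high, loose, near the mug (the two may change places); origin at the centre of its underside.
Things that resemble listed ones, but are neither listed nor needed, are in the scene too. Leave any purple look-alike of the tea_box alone.

How it is judged:
By the outcome, as a careful person would: the job done as asked, in the order asked, and still so for the second after the job is handed in, with the robot touching nothing.
It also fails if it takes over 67 s, if anything falls off the work surface, if the arm or the gripper's body presses on something with over 40 N, if the wrist force passes 120 N, or if a joint passes its speed limit or range.

## Working session

There is one attempt and no reset: what is moved stays moved. The work goes in short steps, Python scripts to look and compute and a tool call to move; the robot and the scene stay as the last step left them, time stands still between calls to the robot, and variables do not carry over. Pictures are saved under pics/ and viewed, at most 10 in all, crops included, and the job is handed in when it is done.

Besides the shell and the picture viewer there is one more tool, called after "Call:" by a JSON object that holds its "method" and its "body", one argument or row to a line. servo_tool: Moves the arm, as the interface text tells. Its arguments: {"type":"object","properties":{"plan":{"type":"array"},"force":{"type":"number"}},"required":["plan"]}

```bash
mkdir -p pics; python3 - <<'E'
from bench import sense, optics, r
import cv2,pickle
for n in("top","side"):
    s=optics.snapshot(n);cv2.imwrite(f"pics/{n}0.png",s["frame"]);pickle.dump(s,open(f"{n}0.pkl","wb"))
    print(n,s["fx"],s["fy"],s["cx"],s["cy"],s["cam_to_world"])
print(sense())
E
```

```text
top 488.9166005093509 488.9166005093509 319.33646225715563 201.03431809158118 [[-2.25823593e-02 -9.85336873e-01  1.69119139e-01  3.05743953e+02]
 [-9.99520172e-01  2.58391489e-02  1.70811092e-02 -6.41856118e+01]
 [-2.12005413e-02 -1.68652259e-01 -9.85447590e-01  1.38810490e+03]
 [ 0.00000000e+00  0.00000000e+00  0.00000000e+00  1.00000000e+00]]
side 418.7493770530784 418.7493770530784 318.325659134115 204.476119041044 [[-9.72557872e-01 -1.00507056e-01  2.09832116e-01  2.94754084e+02]
 [-2.32246851e-01  3.65592099e-01 -9.01334465e-01  9.75071288e+02]
 [ 1.38775098e-02 -9.25332777e-01 -3.78901922e-01  4.51726404e+02]
 [ 0.00000000e+00  0.00000000e+00  0.00000000e+00  1.00000000e+00]]
{'time': 0.1, 'joint_pos': array([-8.16703776e+01,  7.51080854e+00,  8.53229389e+01,  9.52306175e-04,
        8.72630826e+01, -4.89191676e+00]), 'qd': array([-0.10562326, -0.14425517, -0.14079017,  0.03913696,  0.03098199,
        0.02810947]), 'joint_efforts': array([ 4.77475278e-04, -5.70947385e+01, -5.01944661e+01, -3.61722505e-04,
        8.12468788e-03, -2.66422643e-05]), 'tool_pos': array([ 137.21309711, -583.71013295,  302.94992253]), 'tcp_rot': array([-1.79903604e+02, -9.20498091e-03,  1.32214852e+01]), 'ft_force': array([ 0.29157362, -0.62896951,  1.36621449]), 'wrist_torque': array([ 0.01190879, -0.04156459, -0.01830312]), 'grip_force': 0.0, 'finger_gap': 85.5834103320878}
```

View pics/top0.png

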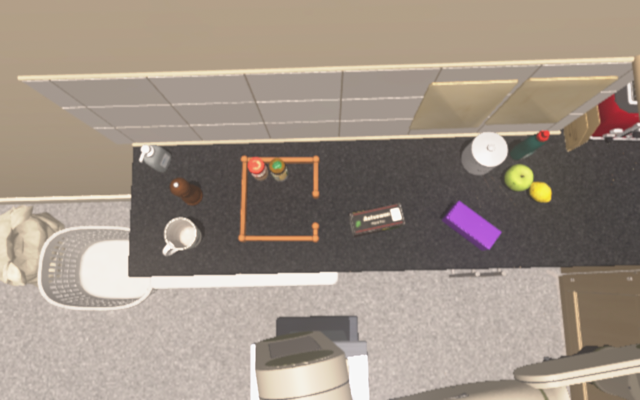

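View pics/side0.png

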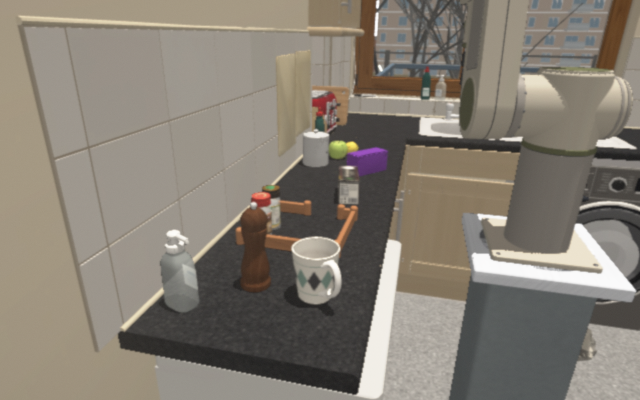

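The top view shows the corral with its gap posts near (316,194) and (316,226). The dark tea box is at (377,219) and the purple look-alike at (473,226). The dark printed carton in front of the mouth fits the description. The side view shows the mill, mug and jars beyond it. Next is an enlarged crop to confirm the box and get corner pixels.

```bash
cat > h.py <<'E'
import numpy as np,cv2,pickle
def ray(s,px,z):
    T=np.array(s["cam_to_world"]);d=T[:3,:3]@np.array([(px[0]-s["cx"])/s["fx"],(px[1]-s["cy"])/s["fy"],1]);o=T[:3,3]
    return (o+d*(z-o[2])/d[2])
def proj(s,p):
    c=np.linalg.inv(s["cam_to_world"])@np.append(p,1);return np.array([s["fx"]*c[0]/c[2]+s["cx"],s["fy"]*c[1]/c[2]+s["cy"]])
E
python3 - <<'E'
from h import *
s=pickle.load(open("top0.pkl","rb"));f=s["frame"]
cv2.imwrite("pics/crop1.png",cv2.resize(f[140:265,225:425],None,fx=4,fy=4,interpolation=cv2.INTER_CUBIC))
hsv=cv2.cvtColor(f,cv2.COLOR_BGR2HSV)
m=cv2.inRange(hsv,(5,120,120),(20,255,255));m[:140]=0;m[260:]=0;m[:,:230]=0;m[:,330:]=0
for p in [(316,194),(316,226),(316,158),(316,239),(242,239),(244,158)]: print(p,ray(s,p,38).round(1))
E
```

```text
(316, 194) [557.7 -31.9  38. ]
(316, 226) [467.3 -29.9  38. ]
(316, 158) [661.9 -34.1  38. ]
(316, 239) [431.2 -29.2  38. ]
(242, 239) [436.2 176.2  38. ]
(244, 158) [667.7 171.4  38. ]
```

View pics/crop1.png

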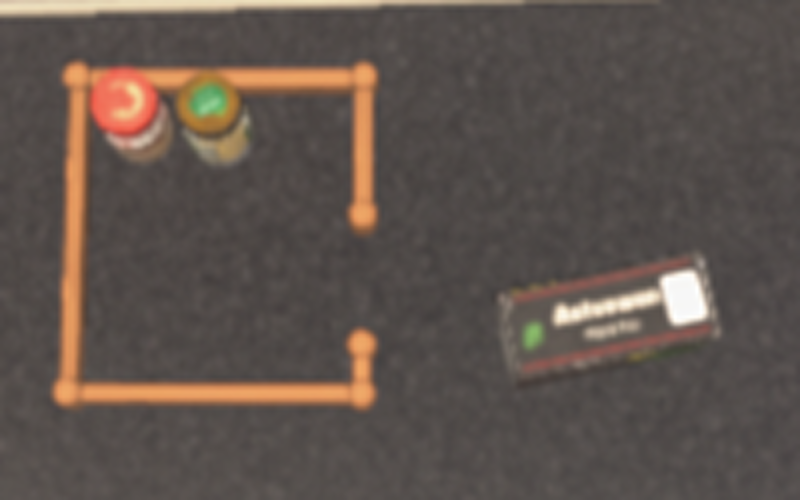

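The crop confirms the dark labelled carton, with top corners near crop (503,298), (700,258), (716,334) and (515,376). The jars are in the far corner, clear of the box's lane.

```bash
python3 - <<'E'
from h import *
s=pickle.load(open("top0.pkl","rb"))
c=lambda u,v,z:ray(s,((u+.5)/4+224.5,(v+.5)/4+139.5),z)[:2]
P=[c(u,v,38) for u,v in[(363,215),(361,344),(364,76),(361,393),(67,391),(77,76)]]
for p in P:print(p.round(1))
L=np.array([[46,0],[-46,0],[146,0],[-80,0],[-80,205],[146,205]])
P=np.array(P)
A,_=cv2.estimateAffinePartial2D(L.astype(np.float32).reshape(-1,1,2),P.astype(np.float32).reshape(-1,1,2))
sc=np.hypot(A[0,0],A[1,0]);print("corral",A[:,2],sc,np.degrees(np.arctan2(A[1,0],A[0,0])),(L@A[:,:2].T+A[:,2]-P).round(1).tolist())
B=np.array([c(u,v,71) for u,v in[(503,298),(700,258),(716,334),(515,376)]])
print(B.round(1),np.linalg.norm(B-np.roll(B,-1,0),axis=1))
ctr=B.mean(0);d=(B[0]+B[3]-B[1]-B[2]);print("box",ctr,np.degrees(np.arctan2(d[1],d[0]))-90)
R=A[:,:2]/sc;print("box in corral",R.T@(ctr-A[:,2]))
E
```

```text
[559.6 -30.1]
[468.5 -26.8]
[660.1 -33. ]
[434.4 -26.1]
[440.8 178. ]
[665.9 171.8]
corral [514.20639495 -28.5223065 ] 0.9974612922739811 -1.722304674422344 [[0.5, 0.2], [-0.1, -0.3], [-0.3, 0.1], [0.1, -0.0], [-0.2, 0.3], [0.1, -0.3]]
[[ 493.5 -124.9]
 [ 517.5 -259.6]
 [ 465.2 -267.8]
 [ 440.2 -131.2]] [136.86301698  52.90650975 138.86554162  53.70158708]
box [ 479.10383355 -195.86662496] 10.263087785828318
box in corral [ -30.0571095 -168.3237384]
```

Measured:

| Item | Position | Yaw |
|---|---|---|
| Corral origin | (514, -28.5) | -1.7° |
| Box centre | (479, -196) | about +10.3° |

The box sits 30 mm to the corral's -x side and is turned 12° from it. I'll square it first with a flat two-finger push on its long side towards +x, then push from behind.

Call:
{"method": "servo_tool", "body": {
  "plan": [
    [[0.027,0.039,-0.005,-1.5,0.085],[0.027,0.039,-0.005,-1.5,0.085],[0.027,0.039,-0.01,-1.5,0.085],[0.027,0.039,-0.01,-1.5,0.085],[0.027,0.039,-0.01,-1.5,0.085],[0.027,0.039,-0.01,-1.5,0.085],[0.027,0.039,-0.01,-1.5,0.085],[0.027,0.039,-0.01,-1.5,0.085],[0.027,0.039,-0.01,-1.5,0.085],[0.027,0.039,-0.01,-1.5,0.085]]
  ]
}}

```text
time: 1.1
tool_pos: [407.8, -192.2, 213.4]
tcp_rot: [180.0, -0.0, -1.8]
ft_force: [0.5, -0.7, 0.4]
finger_gap: 84.9
grip_force: 0.0
```

Call:
{"method": "servo_tool", "body": {
  "plan": [
    [[0,0,-0.03,0,0.085],[0,0,-0.03,0,0.085],[0,0,-0.03,0,0.085],[0,0,-0.02,0,0.085],[0,0,-0.013,0,0.085],[0,0,0,0,0.085]]
  ]
}}

```text
time: 1.7
tool_pos: [405.9, -193.3, 88.9]
tcp_rot: [-179.9, 0.2, -1.8]
ft_force: [-0.8, 0.1, -0.4]
finger_gap: 85.2
grip_force: 0.0
```

Call:
{"method": "servo_tool", "body": {
  "plan": [
    [[0.008,0,0,0,0.085],[0.006,0,0,0,0.085],[0.006,0,0,0,0.085],[0.006,0,0,0,0.085],[0.006,0,0,0,0.085],[0.006,0,0,0,0.085],[0.006,0,0,0,0.085],[0.004,0,0,0,0.085]]
  ]
}}

```text
time: 2.5
tool_pos: [456.2, -194.1, 91.6]
tcp_rot: [180.0, -0.0, -1.8]
ft_force: [-3.6, 1.3, 7.3]
finger_gap: 85.0
grip_force: 1.4
```

```bash
python3 - <<'E'
from bench import sense, optics
import cv2,pickle
s=optics.snapshot("top");pickle.dump(s,open("top1.pkl","wb"))
cv2.imwrite("pics/crop2.png",cv2.resize(s["frame"][140:265,290:440],None,fx=5,fy=4.8,interpolation=cv2.INTER_CUBIC))
print(sense()["tool_pos"])
E
```

```text
[ 456.63206868 -194.2291021    91.65608331]
```

View pics/crop2.png

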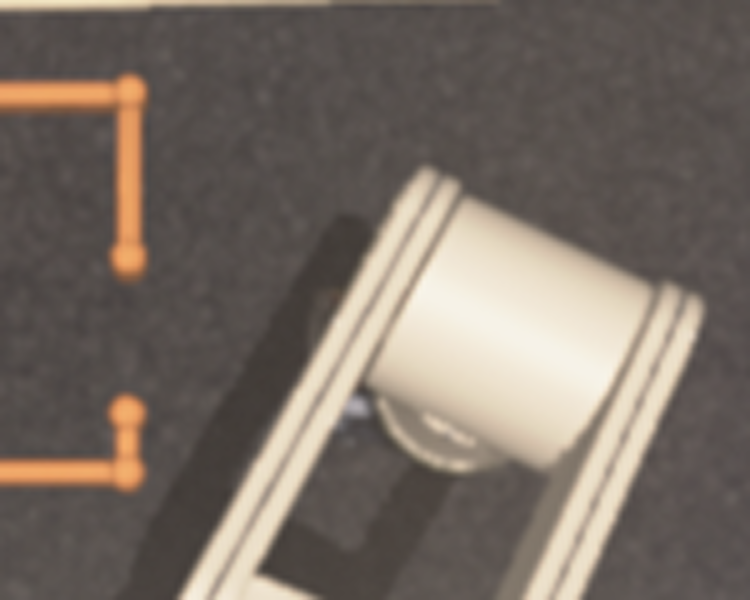

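The arm hides the box in this view. I'll finish the side push, retreat, lift, and look again on the way to the rear.

Call:
{"method": "servo_tool", "body": {
  "plan": [
    [[0.005,0,0,0,0.085],[0.005,0,0,0,0.085],[0,0,0,0,0.085],[-0.01,0,0,0,0.085],[-0.03,0,0,0,0.085],[0,-0.01,0.04,0,0.085],[0,-0.045,0.02,8,0.04],[0,-0.045,0.02,8,0.04],[0,-0.045,0.02,8,0.04],[0,-0.045,0,8,0.03]]
  ]
}}

```text
time: 3.55
tool_pos: [425.4, -386.8, 194.4]
tcp_rot: [179.7, -0.1, 30.6]
ft_force: [1.4, -0.2, 0.6]
finger_gap: 30.3
grip_force: 0.0
```

Call:
{"method": "servo_tool", "body": {
  "plan": [
    [[0,-0.045,0,8,0.03],[0,-0.02,0,8,0.03],[0,0,0,8,0.03],[0,0,0,8,0.03],[0,0,0,8,0.03],[0,0,0,8,0.03],[0,0,0,8,0.03]]
  ]
}}

```text
time: 4.25
tool_pos: [424.3, -448.6, 190.2]
tcp_rot: [-179.9, -0.1, 86.5]
ft_force: [0.1, 0.1, -0.4]
finger_gap: 30.0
grip_force: 0.0
```

```bash
python3 - <<'E'
from bench import sense, optics
import cv2,pickle
s=optics.snapshot("top");pickle.dump(s,open("top1.pkl","wb"))
cv2.imwrite("pics/crop3.png",cv2.resize(s["frame"][140:265,290:450],None,fx=5,fy=4.8,interpolation=cv2.INTER_CUBIC))
print(sense()["tool_pos"])
E
```

```text
[ 424.3187281  -448.61735999  190.23745671]
```

View pics/crop3.png

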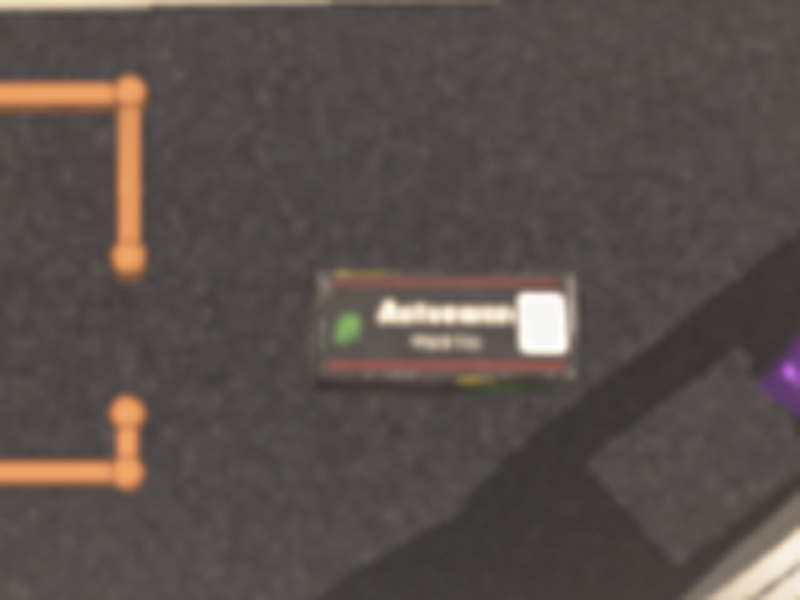

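The box is now nearly square to the corral and sits opposite the gap. Its ends are at crop u=320 and 575, and its edges at v=272 and 380. The purple box is at crop (790,370), near where I'll be pushing from.

```bash
python3 - <<'E'
from h import *
s=pickle.load(open("top1.pkl","rb"))
o=np.array([514.2,-28.5]);a=np.radians(-1.72);R=np.array([[np.cos(a),-np.sin(a)],[np.sin(a),np.cos(a)]])
C=lambda u,v,z:R.T@(ray(s,((u+.5)/5+289.5,(v+.5)/4.8+139.5),z)[:2]-o)
for n,u,v in[("FL",320,378),("FR",321,272),("RR",574,274),("RL",575,379),("red F far",325,280),("red R far",568,283),("red F near",322,365),("red R near",570,370)]: print(n,C(u,v,71).round(1))
f=s["frame"];hsv=cv2.cvtColor(f,cv2.COLOR_BGR2HSV);m=cv2.inRange(hsv,(125,100,60),(150,255,255))
k=max(cv2.findContours(m,0,2)[0],key=cv2.contourArea);p=cv2.boxPoints(cv2.minAreaRect(k));print([ray(s,q,50)[:2].round() for q in p])
s0=pickle.load(open("top0.pkl","rb"));m=cv2.inRange(cv2.cvtColor(s0["frame"],cv2.COLOR_BGR2HSV),(125,100,60),(150,255,255))
k=max(cv2.findContours(m,0,2)[0],key=cv2.contourArea);p=cv2.boxPoints(cv2.minAreaRect(k));print("first",[ray(s0,q,50)[:2].round() for q in p])
E
```

```text
FL [ -29.4 -105.7]
FR [  31.5 -106.5]
RR [  30.9 -244.3]
RL [ -29.3 -243.5]
red F far [  26.9 -108.6]
red R far [  25.7 -240.9]
red F near [ -21.9 -106.8]
red R near [ -24.2 -240.9]
[array([ 474., -377.]), array([ 529., -423.]), array([ 486., -473.]), array([ 432., -427.])]
first [array([ 474., -375.]), array([ 533., -423.]), array([ 437., -537.]), array([ 380., -489.])]
```

Box centre is at corral x≈+1 and within 1° of the gap axis. I'll go behind it with the fingers 30 mm apart and the tips above post height.

Call:
{"method": "servo_tool", "body": {
  "plan": [
    [[0.021,0.038,0,0.9,0.03],[0.021,0.038,0,0.9,0.03],[0.021,0.038,0,0,0.03],[0.02,0.037,0,0,0.03],[0,0,-0.03,0,0.03],[0,0,-0.03,0,0.03],[0,0,-0.018,0,0.03],[0,0,0,0,0.03]]
  ]
}}

```text
time: 5.1
tool_pos: [505.6, -296.3, 109.0]
tcp_rot: [-179.7, -0.2, 87.9]
ft_force: [0.8, 0.3, -0.2]
finger_gap: 29.3
grip_force: 0.0
```

Call:
{"method": "servo_tool", "body": {
  "plan": [
    [[0.0002,0.008,0,0,0.03],[0.0002,0.008,0,0,0.03],[0.0003,0.01,0,0,0.03],[0.0003,0.01,0,0,0.03],[0.0003,0.01,0,0,0.03],[0.0003,0.01,0,0,0.03],[0.0003,0.01,0,0,0.03],[0.0003,0.01,0,0,0.03],[0.0002,0.005,0,0,0.03],[0,0,0,0,0.03]]
  ]
}}

```text
time: 6.1
tool_pos: [510.5, -216.0, 112.6]
tcp_rot: [-180.0, -0.0, 88.1]
ft_force: [-0.1, -0.4, 0.0]
finger_gap: 29.8
grip_force: 0.0
```

```bash
python3 - <<'E'
from bench import sense, optics
import cv2,pickle
s=optics.snapshot("top");pickle.dump(s,open("top2.pkl","wb"))
cv2.imwrite("pics/crop4.png",cv2.resize(s["frame"][140:265,290:450],None,fx=5,fy=4.8,interpolation=cv2.INTER_CUBIC))
print(sense()["tool_pos"])
E
```

```text
[ 510.55336078 -216.52048273  112.6392837 ]
```

View pics/crop4.png

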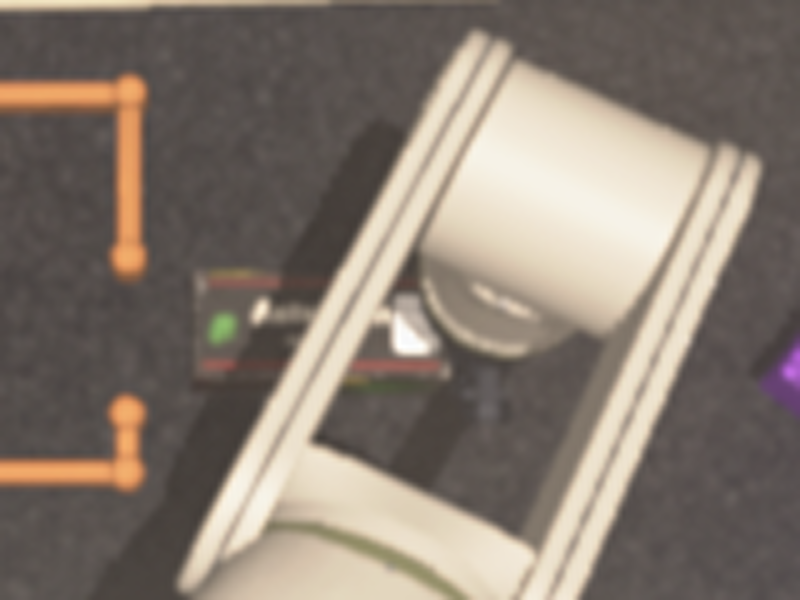

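The box has moved straight, with its front end at crop u≈198 and edges at v≈272 and 377. Checking its position in the corral frame.

```bash
cat >> h.py <<'E'
o=np.array([514.2,-28.5]);a=np.radians(-1.72);R=np.array([[np.cos(a),-np.sin(a)],[np.sin(a),np.cos(a)]])
def C(s,u,v,z=71): return R.T@(ray(s,((u+.5)/5+289.5,(v+.5)/4.8+139.5),z)[:2]-o)
E
python3 - <<'E'
from h import *
s=pickle.load(open("top2.pkl","rb"))
for u,v in[(198,377),(199,272),(449,377),(207,281),(307,284),(205,362),(445,370)]: print(C(s,u,v).round(1))
print("tcp",R.T@(np.array([510.55,-216.5])-o))
E
```

```text
[-29.1 -39.5]
[ 31.3 -39.8]
[ -28.5 -175.5]
[ 26.1 -44.2]
[ 24.6 -98.8]
[-20.5 -43.2]
[ -24.5 -173.4]
tcp [   1.99449357 -188.02485074]
```

Call:
{"method": "servo_tool", "body": {
  "plan": [
    [[-0.0005,0.004,0,0.4,0.03],[-0.0005,0.004,0,0.4,0.03],[-0.0005,0.004,0,0.4,0.03],[0,0.005,0,0,0.03],[0.0002,0.006,0,0,0.03],[0.0002,0.006,0,0,0.03],[0.0002,0.006,0,0,0.03],[0.0002,0.006,0,0,0.03],[0,0.004,0,0,0.03],[0,0,0,0,0.03]]
  ]
}}

```text
time: 7.15
tool_pos: [510.0, -171.4, 112.9]
tcp_rot: [-180.0, -0.0, 89.3]
ft_force: [-0.1, 0.4, -0.5]
finger_gap: 29.9
grip_force: 0.0
```

```bash
python3 - <<'E'
from bench import sense, optics
import cv2,pickle
s=optics.snapshot("top");pickle.dump(s,open("top3.pkl","wb"))
cv2.imwrite("pics/crop5.png",cv2.resize(s["frame"][140:265,290:450],None,fx=5,fy=4.8,interpolation=cv2.INTER_CUBIC))
print(sense()["tool_pos"],sense()["ft_force"])
E
```

```text
[ 510.00547868 -171.7120529   112.9305943 ] [ 0.88886424 -0.15105001 -0.05255033]
```

View pics/crop5.png

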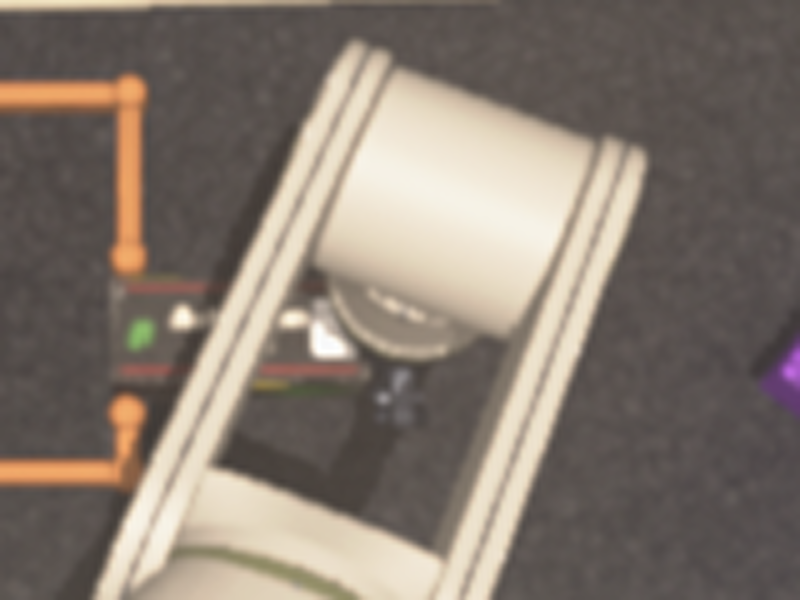

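The front end is between the posts with margin on both sides: box edges at v≈278 and 382, inner post edges at about 270 and 400. Pushing on along the gap axis.

Call:
{"method": "servo_tool", "body": {
  "plan": [
    [[0.0003,0.008,0,-0.2,0.03],[0.0003,0.008,0,-0.2,0.03],[0.0003,0.008,0,-0.2,0.03],[0.0003,0.008,0,-0.2,0.03],[0.0003,0.008,0,0,0.03],[0.0003,0.008,0,0,0.03],[0.0003,0.008,0,0,0.03],[0.0003,0.008,0,0,0.03],[0.0002,0.006,0,0,0.03],[0,0,0,0,0.03]]
  ]
}}

```text
time: 8.2
tool_pos: [512.4, -101.1, 112.7]
tcp_rot: [-180.0, -0.0, 88.5]
ft_force: [0.5, 0.0, 0.0]
finger_gap: 30.1
grip_force: 0.0
```

Call:
{"method": "servo_tool", "body": {
  "plan": [
    [[0.0002,0.006,0,0,0.03],[0.0002,0.008,0,0,0.03],[0.0003,0.01,0,0,0.03],[0.0003,0.01,0,0,0.03],[0.0003,0.01,0,0,0.03],[0.0003,0.01,0,0,0.03],[0.0003,0.01,0,0,0.03],[0.0003,0.01,0,0,0.03],[0.0002,0.009,0,0,0.03],[0,0.004,0,0,0.03]]
  ]
}}

```text
time: 9.2
tool_pos: [515.0, -14.1, 112.9]
tcp_rot: [180.0, -0.0, 88.5]
ft_force: [0.7, -0.7, -0.5]
finger_gap: 30.0
grip_force: 0.4
```

Call:
{"method": "servo_tool", "body": {
  "plan": [
    [[0,0,0,0,0.03],[0,0,0,0,0.03],[0,-0.02,0,0,0.03],[0,-0.03,0.01,0,0.03],[0,-0.03,0.03,0,0.03],[0,-0.035,0.03,0,0.03],[0,-0.045,0.02,0,0.03],[0,-0.045,0,0,0.03],[0,-0.045,0,0,0.03],[0,0,0,0,0.03]]
  ]
}}

```text
time: 10.2
tool_pos: [514.2, -270.8, 203.5]
tcp_rot: [179.9, 0.2, 88.1]
ft_force: [-0.7, 0.5, 0.2]
finger_gap: 30.3
grip_force: 0.0
```

```bash
python3 - <<'E'
from bench import sense, optics
import cv2,pickle
s=optics.snapshot("top");pickle.dump(s,open("top4.pkl","wb"))
cv2.imwrite("pics/crop6.png",cv2.resize(s["frame"][140:265,160:360],None,fx=4,fy=4,interpolation=cv2.INTER_CUBIC))
print(sense()["tool_pos"])
E
```

```text
[ 514.32453297 -268.28162955  202.99626072]
```

View pics/crop6.png

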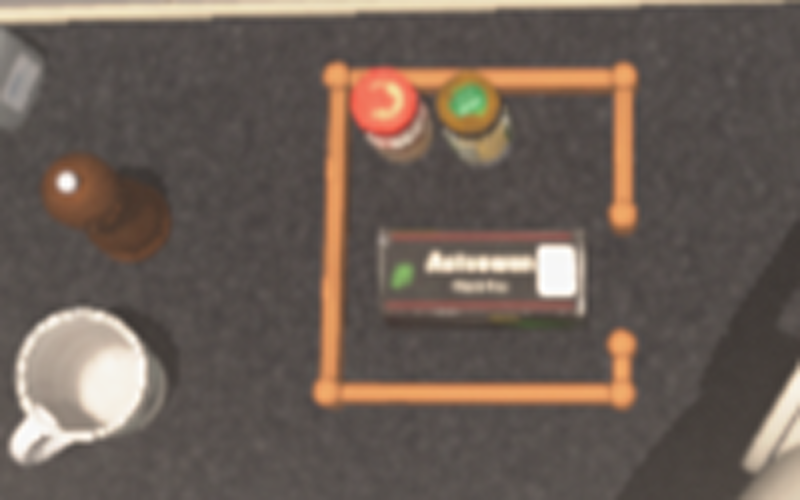

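The whole box is inside: its rear edge at crop u≈583 is about 25 mm past the posts' line (u≈622). It lies flat, and the jars, mug and mill have not moved. Handing in.

```bash
python3 -c "
from bench import r
print(r.hand_in())"
```

```text
the job is handed in; nothing more can be done
None
```

The tea box is inside the corral, pushed through the gap and lying flat with its rear end about 25 mm past the posts' line; the jars, mug and mill were left where they stood, and the job was handed in at about 10 s of the 67 s allowed.

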